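# Hang the lifting magnet on the spring balancer

## Robot

A 6-joint arm with a two-finger parallel gripper is mounted at the origin on a cart in front of the work surface, level with it; the furniture and walls round the work are solid. World frame = base frame: x ahead of the robot, y to its left, z up, the work surface at z = 0. Lengths are in mm, angles in rad, forces in N, time in s.
With the tool pointing down it reaches from about 275 to 725 mm from the base axis. Payload 15.9 kg.
Tool frame: the origin (TCP) lies on the centre line of the jaws, within the pads' length; the fingertips stand 17 mm ahead of it and the grasp point (between the pads) lies 2 mm behind it; z points along the fingers, y is the line along which they close (so a half turn about z gives the same grasp; the last joint's range is limited). The gripper opens to 85 mm and grips with 20 to 120 N. Pads are 22 mm wide; open, the fingers measure 114 mm over their backs; the gripper's body (76 mm by 85 mm) begins 54 mm behind the grasp point. The pads swing forward as they close: fully open they stand 13 mm farther back than shut.
Start: joints at [-1.102, 0.213, -0.034, 1.323, 0, 1.571], TCP at [225.9, -446.043, 248.306] pointing down, gripper open.
Joint ranges: [-2.98, 2.98], [-0.74, 1.72], [-1.14, 1.35], [-2.1, 2.04], [-1.57, 1.44], [-3.14, 3.14]. Speed limits (rad/s): [1.89, 1.89, 2.39, 2.57, 3.14, 3.14].

## Interface

Orientations are given as a rotation vector (axis times angle).
In Python, from plant import manip gives the robot as it stands.
- The arm moves only by the tool move_arm, never from a script. Its arguments are lists of equal length, an entry for each row: "claw": the finger opening in mm, from 0 to 85.4; "translation": the shift along the world's x, y, z in mm, a list of three; "angular": the turn, a rotation vector about the world's x, y, z in rad, a list of three. A call has 1 to 5 rows; each row shifts and turns the commanded pose from where the row before left it; what a row does not reach is not made up. A row lasts 1/8 s, in which the tool goes at most 62.5 mm and 10.7 degrees, less where a joint would pass 70% of its speed; a pose out of reach is approached as far as the arm can. A call with a gripper value outside its range is refused whole. The fingers move at their own pace and stop on an object; "newtons" is the grip in N (left out, the last holds). Time passes only in rows, so rows that do not move let the fingers close. It gives the time, the measured TCP pose, the force, the opening and the grip force at its end, in the units of the state.
- manip.read_state(): the state, without advancing time (a new reading comes with each control period).
- manip.capture(name): name is "scene" or "top" or "wrist"; returns the picture (420x560x3 uint8, blue, green, red); there is no depth.
- manip.camera_model(name): a dict with "fx", "fy", "cx", "cy" (pixels), "rvec" (rotation vector, rad) and "tvec" (3), from world to camera coordinates, as OpenCV has them. Camera axes: x right, y down, z forward; pixel columns grow to the right and rows downward; lengths in mm; the calibration is good to about 2 mm. The wrist camera is an equidistant fisheye: a pixel r from the principal point sees the ray r / f radians off the axis. A picture is of the moment at which its call begins: read the wrist's pose just before it. camera_model takes no time and is no camera call; for the wrist camera it gives the pose at the moment of the call.
- manip.finish_job(): hands the job in; it is judged then, once.
The state is a dict: "clock": time; "joint_pos": joint angles; "qvel": joint speeds; "effort": joint torques, N m; "tool_pos": TCP position; "tcp_rot": TCP orientation; "ft_force": force on the tool from outside, world axes, zero at the start; "ft_torque": the same for the moment, N m; "width": opening from 0.0 (shut) to 1.0 (fully open); "grip_force": force on a finger pad.
Only numpy, scipy, OpenCV 4.12 (cv2) and the standard library are available. Lean on these libraries where they do the work, as an engineer would, in place of code of your own. Each camera call takes 0.05 s, during which the arm holds its last target. There are 200 camera calls.

## Task

Hang the little lifting magnet on the spring balancer: take the balancer's hook rod by its black knob, pull it down against its spring, pass the hook through the magnet's eye and let it up slowly until the magnet floats clear of its rest, then let go. Do not let the hook or the magnet spring up, do not tip the magnet or press hard on it, handle only the knob and not the magnet, and leave the other things on the bench where they are.

Things in the scene. Friction and masses are not known exactly. Their poses are not given: they have to be found in the camera images.
- stand: Spring balancer stand of plain steel, fixed to the bench: base plate 110 x 310 x 8 mm, an upright cheek at each end (top 198 mm above the bench) and two round rails between the cheeks, 22 mm either side of the middle plane. Origin on the bench under the middle of the plate; y runs along the rails, z up
- trolley (a joint): Where the aluminium trolley (72 mm across the rails, 44 mm along them, top 200 mm above the bench) stands along the rails, m along the stand's y, 0 in the middle, stops at -0.085 and 0.085. It slides with about 1 N friction and carries the upright hook rod in the stand's plane x = 0
- knob (a point): Middle of the upright black knob, 24 mm diameter and 39 mm tall, on top of the 10 mm steel rod that passes down through the trolley. Grip it from above. Fully up it is 317 mm above the bench. Knob, rod and hook are rigid together, do not turn, and move only up/down and along the rails
- hook_rod (a joint): How far the rod is pulled down, m: 0 fully up (spring retracted), 0.09 at the lower stop. The net upward pull on the hand is 3.6 N at 0 and grows by 60 N/m (9.0 N at 0.09), with about 0.25 N friction. With the magnet hung on, it comes to balance somewhere within this travel, depending on the magnet's weight
- hook: Steel hook of 8 mm round bar at the rod's lower end, axes as the stand's. Origin: centre line of its flat bottom bar (y -11 to +11 mm), straight under the knob's middle by 157 mm. The open tip points to +y, ends at y = +22 mm, z = +14 mm; the shank stands at y -20 to -12 mm and bends back to the rod's axis at z = +36 mm. Lowest point z = -4 mm
- magnet: Steel pot magnet (does not attract here), 46 mm diameter, 50 mm high, 0.38 to 0.56 kg with its eye, standing upright in its rest between the rails, on the +y side of the hook at the start. Origin: centre of its underside, z up
- eye_low (a point): On the magnet's axis 71 mm above its underside: lowest place of the centre of its eye. The eye is a rigid upright ring of 6 mm bar, 22 mm clear inside, 34 mm outside, in the magnet's x-z plane (a bar along y passes through). It is screwed out differently each time: its centre is 0 to 26 mm above this point, so feel or see its height
- rest: Black ring fixed on the stand's plate in which the magnet stands: 62 mm outside, 50 mm inside, 8 mm high. Origin: centre of its underside, level with the magnet's underside at the start; z up
- grease_tin: bystander: flat round tin 66 x 66 x 26 mm on the bench, origin under its centre
- combination_pliers: bystander: pliers 174 x 42 x 13 mm on the bench, origin under their centre
- square_tube: bystander: square steel tube offcut 100 x 25 x 25 mm on the bench, origin under its centre
Not all that is in view belongs to the job. What is shaped like the magnet but red is not meant.

How it is judged:
By the outcome, as a careful person would: the job done as asked, in the order asked, and still so for the second after the job is handed in, with the robot touching nothing.
It also fails if it takes over 54 s, if anything falls off the work surface, if the arm or the gripper's body presses on something with over 40 N, if the wrist force passes 120 N, or if a joint passes its speed limit or range.

## Working session

There is one attempt and no reset: what is moved stays moved. The work goes in short steps, Python scripts to look and compute and a tool call to move; the robot and the scene stay as the last step left them, time stands still between calls to the robot, and variables do not carry over. Pictures are saved under pics/ and viewed, at most 10 in all, crops included, and the job is handed in when it is done.

Besides the shell and the picture viewer there is one more tool, called after "Call:" as name(argument=value, ...), one argument or row to a line, values as JSON. move_arm: Moves the arm, as the interface text tells. Its arguments: {"type":"object","properties":{"claw":{"type":"array"},"translation":{"type":"array"},"angular":{"type":"array"},"newtons":{"type":"number"}},"required":["claw","translation","angular"]}

```bash
mkdir -p pics; ls; python3 - <<'E'
from plant import manip
import cv2
for n in("scene","top"):
    im=manip.capture(n); cv2.imwrite(f"pics/{n}0.png",im)
    print(n,manip.camera_model(n))
s=manip.read_state(); print(s)
E
```

```text
pics
scene {'fx': 524.9547104885743, 'fy': 524.9547104885743, 'cx': 278.2636793732748, 'cy': 211.24908547178637, 'rvec': array([ 2.02913347, -1.11073177,  0.50112517]), 'tvec': array([-444.64054537,  274.01773615, 1174.20755167])}
top {'fx': 499.5574873456428, 'fy': 499.5574873456428, 'cx': 277.0118755390196, 'cy': 208.51754725522736, 'rvec': array([ 2.1850398 , -2.13691686,  0.15919457]), 'tvec': array([-317.04625314,  421.94172313, 1109.51023829])}
{'clock': 0.1, 'joint_pos': array([-1.10200533e+00,  2.13307602e-01, -3.49548883e-02,  1.32353031e+00,
        1.54935882e-05,  1.57078952e+00]), 'qvel': array([-0.00070602,  0.00033889,  0.00179806, -0.00025876,  0.00119442,
        0.00086041]), 'effort': array([ 4.79172149e-05, -6.87247038e+01,  4.87808526e+01,  1.22715367e-02,
       -1.40475431e-04,  1.07951685e-06]), 'tool_pos': array([ 225.77849776, -445.79949845,  247.88177942]), 'tcp_rot': array([-3.05473683e+00, -7.29435219e-01,  3.39754792e-04]), 'ft_force': array([-0.11061534, -0.75556986, -0.58856084]), 'ft_torque': array([ 0.02782016, -0.02921896, -0.01058041]), 'grip_force': 0.0, 'width': 1.0020837453554838}
```

View pics/scene0.png

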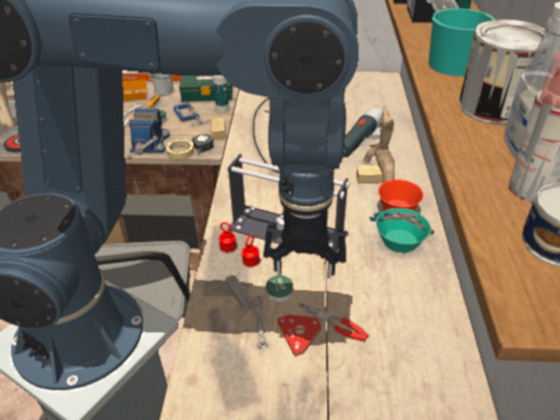

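View pics/top0.png

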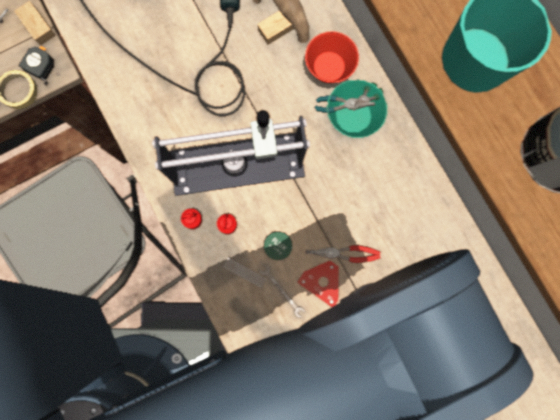

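Top view: the stand lies at (155–305, 120–190), the trolley at (263,140) and the black knob at (263,118). Candidates for the magnet are the grey pot between the rails at (233,162), the red ones at (191,218) and (227,223), and the green tin at (278,245). I choose the grey one in the rest and check it in a crop.

```bash
cat >h.py <<'E'
import numpy as np,cv2
from plant import manip
def cam(n):
    m=manip.camera_model(n);R=cv2.Rodrigues(m["rvec"])[0];K=np.array([[m["fx"],0,m["cx"]],[0,m["fy"],m["cy"]],[0,0,1]])
    return K,R,np.array(m["tvec"]).ravel()
def proj(n,P):
    K,R,t=cam(n);P=np.atleast_2d(P);q=(K@(R@P.T+t[:,None])).T;return q[:,:2]/q[:,2:]
def back(n,uv,z):
    K,R,t=cam(n);d=R.T@np.linalg.solve(K,[*uv,1]);c=-R.T@t;return c+d*(z-c[2])/d[2]
E
python3 - <<'E'
from h import *
im=cv2.imread("pics/top0.png")
c=im[100:205,140:320];cv2.imwrite("pics/c0.png",cv2.resize(c,None,fx=4.4,fy=4.4,interpolation=cv2.INTER_CUBIC))
K,R,t=cam("top");print(-R.T@t)
print("knob",back("top",(263,118),336),"cheek",back("top",(159,140),198),back("top",(301,120),198))
E
```

```text
[ 279.82389972 -290.896383   1160.44990961]
knob [ 543.61907715 -275.89438509  336.        ] cheek [537.51092058 -69.66944015 198.        ] [ 585.68256029 -349.11428142  198.        ]
```

View pics/c0.png

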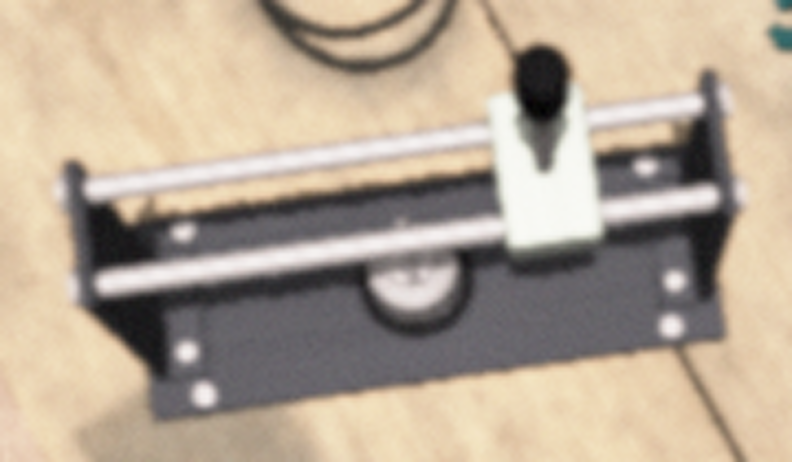

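The crop shows the grey pot in its black ring at (415,280), between the rails with its ring eye, so it is the right one. The knob is at (541,78) and the trolley top's corners are at (488,103), (577,85), (602,238) and (510,250). The plate's near corners are at (155,415) and (725,338). Next I fit the stand pose.

```bash
cat >>h.py <<'E'
def S(p,P): # stand->world, p=x,y,yaw
    P=np.atleast_2d(P).astype(float);c,s=np.cos(p[2]),np.sin(p[2]);return np.c_[p[0]+c*P[:,0]-s*P[:,1],p[1]+s*P[:,0]+c*P[:,1],P[:,2]]
E
python3 - <<'E'
from h import *
from scipy.optimize import least_squares
px=np.array([(155,418),(725,338),(488,103),(577,85),(602,238),(510,250),(541,72),(543,165),(417,278)])/4.4+[140,100]
def pts(q):
    t=q[3];return np.array([(-55,155,4),(-55,-155,4),(36,t+22,200),(36,t-22,200),(-36,t-22,200),(-36,t+22,200),(0,t,336.5),(0,t,200),(0,q[4],16)])
f=lambda q:(proj("top",S(q,pts(q)))-px).ravel()
r=least_squares(f,[550,-210,.17,-60,0],x_scale=[10,10,.1,10,10]);q=r.x
print(q,r.fun.reshape(-1,2).round(1))
print("knob",S(q,[0,q[3],317]),"mag",S(q,[0,q[4],8]))
E
```

```text
[ 5.36123748e+02 -2.12145912e+02  1.63503368e-01 -6.43422348e+01
  5.32127020e+00] [[-0.7  0.8]
 [ 0.9  0.9]
 [-0.8 -1.5]
 [ 0.9 -0.4]
 [ 0.4 -0.1]
 [-0.9  0.2]
 [-0.1 -0.1]
 [ 0.2  0.4]
 [-0.  -0. ]]
knob [[ 546.59710934 -275.63001884  317.        ]] mag [[ 535.25757364 -206.89561078    8.        ]]
```

Call:
move_arm(
  claw=[85,85,85,85,85],
  translation=[
    [10,0,50],
    [30,20,50],
    [40,20,50],
    [40,20,10],
    [40,20,0],
  ],
  angular=[
    [0,0,0],
    [0,0,-0.1],
    [0,0,-0.1],
    [0,0,-0.106],
    [0,0,0],
  ],
)

```text
clock: 0.72
tool_pos: [384.6, -366.9, 405.6]
tcp_rot: [3.13, 0.252, 0.001]
ft_force: [0.5, -1.9, -0.2]
width: 0.998
grip_force: 0.0
```

Call:
move_arm(
  claw=[85,85,85,85,85],
  translation=[
    [40,25,0],
    [40,25,0],
    [30,20,0],
    [20,10,0],
    [0,0,0],
  ],
  angular=[
    [0,0,0],
    [0,0,0],
    [0,0,0],
    [0,0,0],
    [0,0,0],
  ],
)

```text
clock: 1.35
tool_pos: [514.2, -286.6, 403.8]
tcp_rot: [-3.13, -0.258, 0.002]
ft_force: [-0.2, -0.5, -0.5]
width: 1.0
grip_force: 0.0
```

```bash
python3 - <<'E'
from h import *
print(manip.read_state());print(manip.camera_model("wrist"))
for n in("scene","wrist"): cv2.imwrite(f"pics/{n}1.png",manip.capture(n))
a=cv2.imread("pics/scene1.png")[100:310,180:460];b=cv2.imread("pics/wrist1.png")
cv2.imwrite("pics/m1.png",np.vstack([cv2.resize(a,(400,300),interpolation=cv2.INTER_CUBIC),cv2.resize(b,(400,300))]))
K,R,t=cam("scene");print(-R.T@t)
E
```

```text
{'clock': 1.35, 'joint_pos': array([-5.08599347e-01,  4.90418748e-01,  7.63760873e-01,  1.84569100e+00,
        1.27131602e-04,  2.46830833e+00]), 'qvel': array([-0.03614379, -0.03079319, -0.02880479, -0.01012465, -0.00776864,
       -0.01989177]), 'effort': array([  2.80597016, -87.18094826,  45.50835013,   0.36490445,
         0.2071118 ,   0.44881649]), 'tool_pos': array([ 514.21206309, -286.64069521,  403.84405948]), 'tcp_rot': array([-3.12998038e+00, -2.58314300e-01,  1.91332138e-03]), 'ft_force': array([-0.16327274, -0.51929603, -0.47860747]), 'ft_torque': array([-0.00904392, -0.02203608, -0.03247033]), 'grip_force': 0.0, 'width': 0.9996843946815742}
{'fx': 325.19226210127806, 'fy': 325.19226210127806, 'cx': 277.8825358735984, 'cy': 208.61393738017006, 'rvec': array([-2.20294685,  1.86539839,  0.29802629]), 'tvec': array([-366.90352277,  348.11719295,  670.29084056])}
[-359.86866658 -784.3157592   952.31173541]
```

View pics/m1.png

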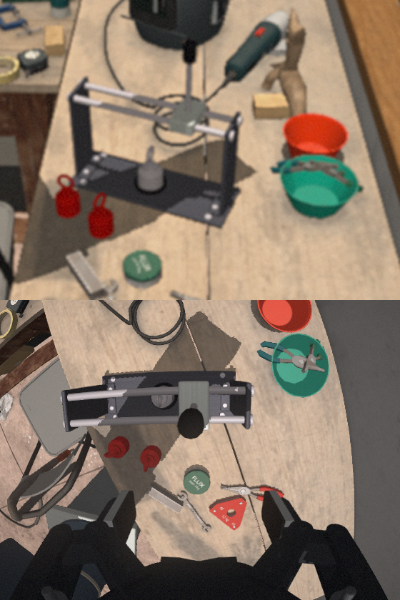

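Scene view is now clear: the magnet with its eye is at about crop (150,165), and the knob is at (190,50). I zoom in to get the eye height and refine the fit.

```bash
python3 - <<'E'
from h import *
a=cv2.imread("pics/scene1.png")[120:265,220:360]
a=cv2.resize(a,None,fx=4.1,fy=4.1,interpolation=cv2.INTER_CUBIC)
cv2.imwrite("pics/s1.png",a);print(a.shape)
q=[536.1,-212.1,.1635,-64.3,5.3]
P=[(0,q[4],8+50),(0,q[4],8+71+17),(0,q[4],8+97+17),(0,q[3],336.5),(0,q[3],200),(0,q[3],156),(-55,155,8),(-55,-155,8)]
print(((proj("scene",S(q,P))-[220,120])*4.1).round())
E
```

```text
(594, 574, 3)
[[269. 388.]
 [269. 342.]
 [269. 310.]
 [381.  34.]
 [375. 234.]
 [374. 293.]
 [ 31. 439.]
 [473. 567.]]
```

View pics/s1.png

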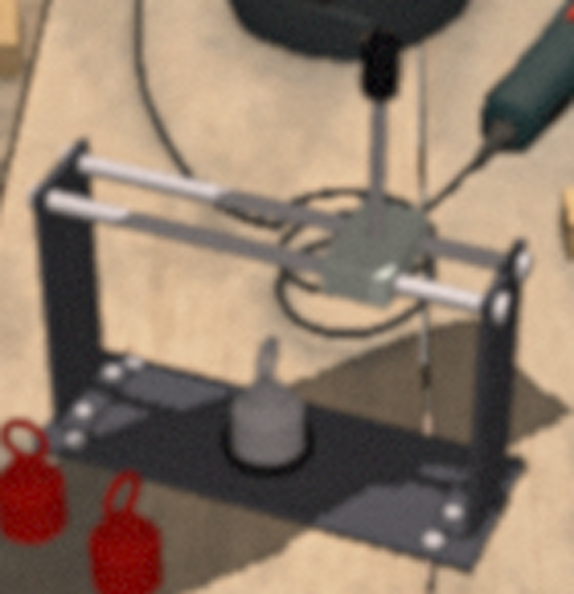

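Scene crop: the eye top is at about (268,338) and the projections of the knob (381,34) and plate corner (473,567) agree with the fit. So the eye is only about 3 mm out and its centre is at about z 82 ± 4. Going to the knob.

Call:
move_arm(
  claw=[85,85,70,60,60],
  translation=[
    [16,6,0],
    [16,5,0],
    [0,0,-25],
    [0,0,-10],
    [0,0,0],
  ],
  angular=[
    [0,0,0],
    [0,0,0],
    [0,0,0],
    [0,0,0],
    [0,0,0],
  ],
)

```text
clock: 2.08
tool_pos: [544.1, -276.9, 369.7]
tcp_rot: [-3.131, -0.254, 0.001]
ft_force: [-0.2, 0.6, 0.2]
width: 0.704
grip_force: 0.0
```

```bash
python3 - <<'E'
from h import *
s=manip.read_state();print(s["tool_pos"],s["tcp_rot"],s["ft_force"],s["joint_pos"])
m=manip.camera_model("wrist");im=manip.capture("wrist");cv2.imwrite("pics/w2.png",im)
R=cv2.Rodrigues(m["rvec"])[0]
def fe(P):
    c=R@np.array(P,float)+np.ravel(m["tvec"]);th=np.arctan2(np.hypot(c[0],c[1]),c[2]);ph=np.arctan2(c[1],c[0])
    return np.array([m["cx"]+m["fx"]*th*np.cos(ph),m["cy"]+m["fx"]*th*np.sin(ph)])
k=fe((546.6,-275.6,336.5));print("knobtop",k, "tcp",fe(s["tool_pos"]),"eye",fe((535.3,-206.9,99)))
x,y=k.astype(int);x0=max(0,x-90);y0=max(0,y-70)
cv2.imwrite("pics/w2c.png",cv2.resize(im[y0:y0+140,x0:x0+180],None,fx=4,fy=4,interpolation=cv2.INTER_CUBIC));print(x0,y0)
E
```

```text
[ 544.08650714 -276.86769265  369.74564517] [-3.13089910e+00 -2.53743506e-01  1.38507499e-03] [-0.17840718  0.55606755  0.20203965] [-4.70668233e-01  5.11990897e-01  7.06113574e-01  1.76589427e+00
 -9.77715413e-05  2.50918810e+00]
knobtop [276.37319752 252.03526746] tcp [277.90849926 289.19060724] eye [221.58280639 168.37706376]
186 182
```

View pics/w2c.png

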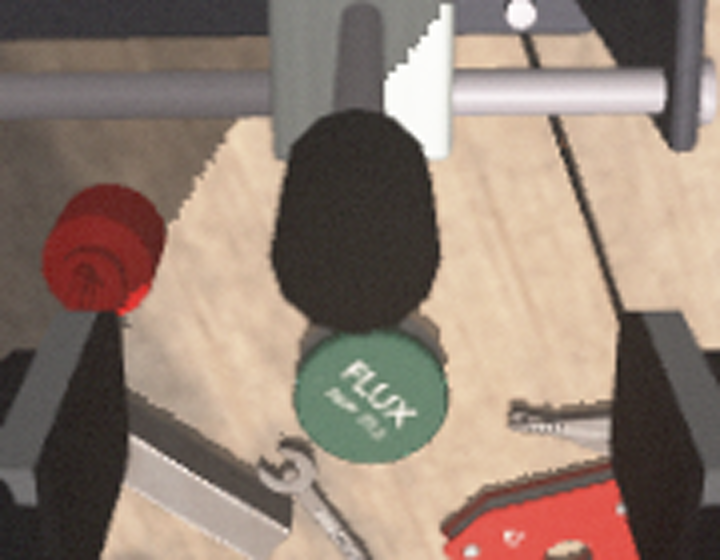

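The knob fills (275–440, 110–330) of the crop, with its top centred near (356,250). The prediction was (361,280), so the knob is about 3 mm farther along x. It is well between the fingers, so I descend and close.

Call:
move_arm(
  claw=[60,60,60,60,60],
  translation=[
    [5,2,-15],
    [0,0,-20],
    [0,0,-20],
    [0,0,0],
    [0,0,0],
  ],
  angular=[
    [0,0,0],
    [0,0,0],
    [0,0,0],
    [0,0,0],
    [0,0,0],
  ],
)

```text
clock: 2.75
tool_pos: [550.2, -274.7, 316.3]
tcp_rot: [3.131, 0.255, 0.002]
ft_force: [0.0, -0.1, 1.0]
width: 0.702
grip_force: 0.0
```

Call:
move_arm(
  claw=[35,24,20,20,20],
  translation=[
    [0,0,0],
    [0,0,0],
    [0,0,0],
    [0,0,0],
    [0,0,0],
  ],
  angular=[
    [0,0,0],
    [0,0,0],
    [0,0,0],
    [0,0,0],
    [0,0,0],
  ],
  newtons=50,
)

```text
clock: 3.38
tool_pos: [550.3, -274.5, 315.1]
tcp_rot: [3.131, 0.255, 0.001]
ft_force: [0.4, -0.5, 4.5]
width: 0.262
grip_force: 48.7
```

Call:
move_arm(
  claw=[20,20,20,20,20],
  translation=[
    [0,0,-10],
    [0,0,-15],
    [0,0,-15],
    [0,0,-15],
    [0,0,-10],
  ],
  angular=[
    [0,0,0],
    [0,0,0],
    [0,0,0],
    [0,0,0],
    [0,0,0],
  ],
  newtons=70,
)

```text
clock: 4.0
tool_pos: [550.3, -274.4, 249.7]
tcp_rot: [3.131, 0.255, 0.001]
ft_force: [1.0, 1.6, 8.2]
width: 0.261
grip_force: 68.6
```

Call:
move_arm(
  claw=[20,20,20,20,20],
  translation=[
    [0,0,-6],
    [0,0,-4],
    [0,0,-3],
    [0,0,0],
    [0,0,0],
  ],
  angular=[
    [0,0,0],
    [0,0,0],
    [0,0,0],
    [0,0,0],
    [0,0,0],
  ],
)

```text
clock: 4.62
tool_pos: [550.3, -274.4, 237.3]
tcp_rot: [3.131, 0.255, 0.001]
ft_force: [0.9, 0.7, 7.0]
width: 0.256
grip_force: 68.7
```

```bash
python3 - <<'E'
from h import *
s=manip.read_state();print(s["tool_pos"],s["ft_force"],s["width"])
im=manip.capture("scene")
a=im[120:265,220:360]
cv2.imwrite("pics/s3.png",im)
b=im[185:240,265:345]
cv2.imwrite("pics/s3c.png",cv2.resize(b,None,fx=9,fy=9,interpolation=cv2.INTER_CUBIC))
q=[536.1,-212.1,.1635,-64.3,5.3]
d=s["tool_pos"][2]-315
for dd in(0,):
  h=317+d-157
  print(h,((proj("scene",S(q,[(0,-64.3,h),(0,-64.3+22,h+14),(0,5.3,58),(0,5.3,99),(0,5.3,79)]))-[265,185])*9).round())
E
```

```text
[ 550.34534203 -274.43857187  237.32813707] [0.93118486 0.73365235 7.0052676 ] 0.2561883165580523
82.32813706826869 [[409. 262.]
 [338. 206.]
 [186. 267.]
 [185. 159.]
 [186. 212.]]
```

View pics/s3c.png

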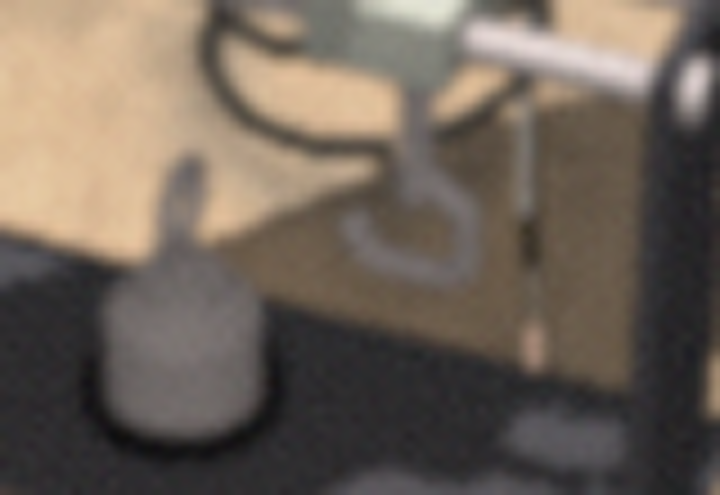

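Hook seen at (412,265), predicted (409,262), so the rod kinematics fit (hook z ≈ 81–82). The eye hole is near (180,207) and the ring top at 150. I'll overlay ring models at several heights to pin down the eye height.

```bash
python3 - <<'E'
from h import *
q=[536.1,-212.1,.1635]
m=manip.camera_model("wrist");w=manip.capture("wrist");cv2.imwrite("pics/w4.png",w);sc=cv2.imread("pics/s3.png")
R=cv2.Rodrigues(m["rvec"])[0];print("wcam",-R.T@np.ravel(m["tvec"]))
def fe(P):
    c=P@R.T+np.ravel(m["tvec"]);th=np.arctan2(np.hypot(c[:,0],c[:,1]),c[:,2]);ph=np.arctan2(c[:,1],c[:,0])
    return np.c_[m["cx"]+m["fx"]*th*np.cos(ph),m["cy"]+m["fx"]*th*np.sin(ph)]
a=np.linspace(0,2*np.pi,60)
def ring(r,c,y=5.3): return np.c_[r*np.cos(a),0*a+y,c+r*np.sin(a)]
hk=np.array([(0,-64.3-16,82+26),(0,-64.3-16,82+5),(0,-64.3-11,82),(0,-64.3+11,82),(0,-64.3+22,96)])
print(fe(S(q,ring(0,83)))[0],fe(S(q,hk))[3])
def panel(im,f,x0,y0,ww,hh,k,c):
    o=cv2.resize(im[y0:y0+hh,x0:x0+ww],None,fx=k,fy=k,interpolation=cv2.INTER_CUBIC)
    if c is not None:
        for P,col in((ring(11,c),(0,255,255)),(ring(17,c),(0,255,0)),(hk,(255,255,0))):
            cv2.polylines(o,[np.int32(((f(S(q,P))-[x0,y0]+.5)*k))],P is not hk,col,1)
    return o
F=lambda P:proj("scene",P)
e=fe(S(q,ring(0,83)))[0].astype(int)
r1=np.hstack([panel(sc,F,275,190,16,24,12,c) for c in(None,80,84,88)])
r2=np.hstack([panel(w,fe,e[0]-32,e[1]-34,64,70,3,c) for c in(None,80,84,88)]) if 0 else np.hstack([panel(w,fe,e[0]-40,e[1]-40,128,80,3,c) for c in(None,84)])
r1=cv2.copyMakeBorder(r1,0,0,0,max(0,r2.shape[1]-r1.shape[1]),0);r2=cv2.copyMakeBorder(r2,0,0,0,max(0,r1.shape[1]-r2.shape[1]),0)
o=np.vstack([r1,r2]);cv2.imwrite("pics/m4.png",o);print(o.shape)
E
```

```text
wcam [ 627.95668334 -261.56001296  362.38702512]
[202.10730472 200.24024173] [266.17099495 199.77149599]
(528, 768, 3)
```

View pics/m4.png

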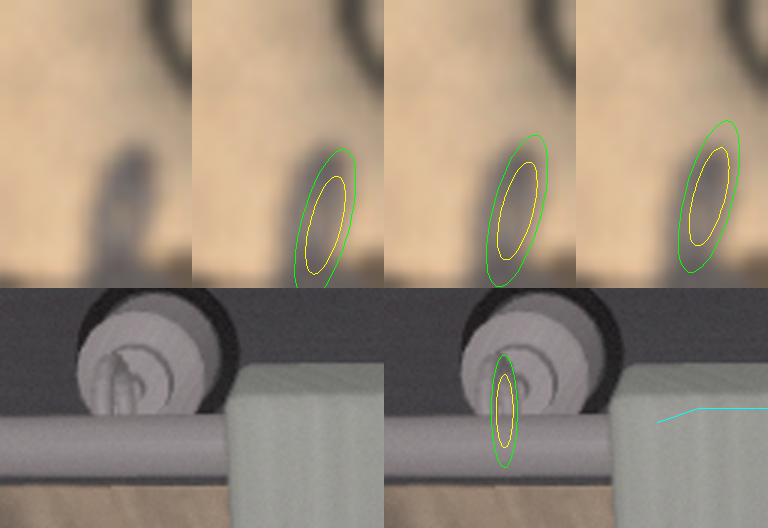

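Wrist crop: the eye is 1.2 mm farther along +y than the model (ring top at (118,352) against (121,355)). The scene agrees: y_eye ≈ 6.7, eye centre z ≈ 82 ± 2. I lower to hook z ≈ 71 and bring the tip up to the eye.

Call:
move_arm(
  claw=[20,20,20,20,20],
  translation=[
    [0,0,-5],
    [0,0,-4],
    [0,0,-2],
    [-0.8,4.9,0],
    [-1.6,9.9,0],
  ],
  angular=[
    [0,0,0],
    [0,0,0],
    [0,0,0],
    [0,0,0],
    [0,0,0],
  ],
)

```text
clock: 5.35
tool_pos: [547.9, -259.9, 226.3]
tcp_rot: [3.13, 0.255, 0.001]
ft_force: [-0.1, -1.1, 9.6]
width: 0.26
grip_force: 68.7
```

Call:
move_arm(
  claw=[20,20,20,20,20],
  translation=[
    [-1.6,9.9,0],
    [-1.6,9.9,0],
    [-1.2,7.4,0],
    [-0.6,3.4,0],
    [0,0,0],
  ],
  angular=[
    [0,0,0],
    [0,0,0],
    [0,0,0],
    [0,0,0],
    [0,0,0],
  ],
)

```text
clock: 5.98
tool_pos: [542.6, -228.8, 226.4]
tcp_rot: [3.131, 0.256, 0.0]
ft_force: [-3.6, -0.2, 10.1]
width: 0.263
grip_force: 68.8
```

```bash
python3 - <<'E'
from h import *
s=manip.read_state();print(s["tool_pos"],s["ft_force"],s["width"])
x,y,z=s["tool_pos"];q=[536.1,-212.1,.1635];c,n=np.cos(q[2]),np.sin(q[2])
ty=-(x-q[0])*n+(y-q[1])*c-.5;h=z-155;print("hook y",ty,"z",h)
im=manip.capture("scene");cv2.imwrite("pics/s5.png",im)
k=14;x0,y0=272,186
o=cv2.resize(im[y0:y0+38,x0:x0+28],None,fx=k,fy=k,interpolation=cv2.INTER_CUBIC);o2=o.copy()
hk=np.array([(0,ty-16,h+26),(0,ty-16,h+5),(0,ty-11,h),(0,ty+11,h),(0,ty+22,h+14)])
a=np.linspace(0,2*np.pi,60)
for P,col in((hk,(255,255,0)),(np.c_[11*np.cos(a),0*a+6.7,82+11*np.sin(a)],(0,255,255))):
    cv2.polylines(o2,[np.int32((proj("scene",S(q,P))-[x0,y0]+.5)*k)],False,col,1)
cv2.imwrite("pics/m5.png",np.hstack([o,o2]))
E
```

```text
[ 542.55739306 -228.82569452  226.37044408] [-3.62819572 -0.23145748 10.10800098] 0.26317015007739925
hook y -18.053720502174087 z 71.37044408489544
```

View pics/m5.png

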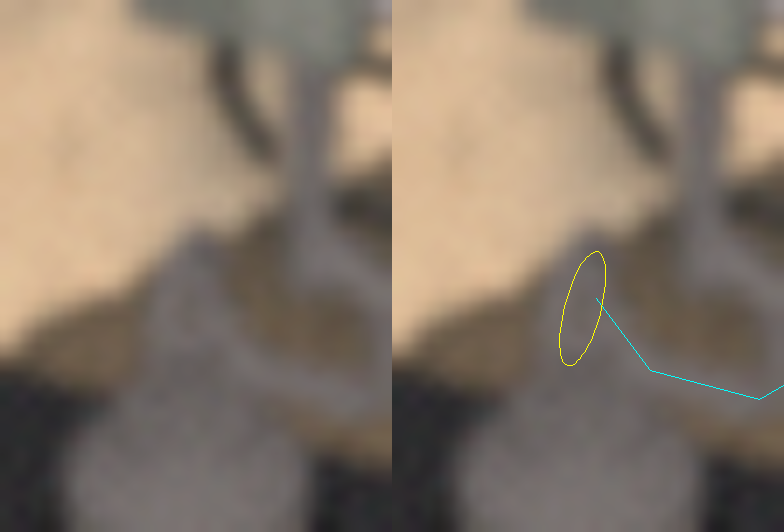

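The tip stands at the eye hole, about (205,300) in the left panel, with y force near zero, so there is no contact yet. Now the diagonal entry in small steps, watching the force.

Call:
move_arm(
  claw=[20,20,20,20,20],
  translation=[
    [-0.9,1.5,0],
    [-0.4,1.5,0],
    [-0.5,2,2],
    [-0.5,2,2],
    [0,0,0],
  ],
  angular=[
    [0,0,0],
    [0,0,0],
    [0,0,0],
    [0,0,0],
    [0,0,0],
  ],
)

```text
clock: 6.65
tool_pos: [541.2, -221.9, 230.7]
tcp_rot: [3.131, 0.256, 0.003]
ft_force: [3.2, 0.7, 9.0]
width: 0.255
grip_force: 68.7
```

Call:
move_arm(
  claw=[20,20,20,20,20],
  translation=[
    [0,2,1.5],
    [0,2,1.8],
    [-0.3,2,1.8],
    [-0.3,1,1],
    [0,0,0],
  ],
  angular=[
    [0,0,0],
    [0,0,0],
    [0,0,0],
    [0,0,0],
    [0,0,0],
  ],
)

```text
clock: 7.28
tool_pos: [540.1, -215.0, 236.6]
tcp_rot: [3.131, 0.256, 0.002]
ft_force: [0.3, 0.5, 9.3]
width: 0.257
grip_force: 68.7
```

Call:
move_arm(
  claw=[20,20,20,20,20],
  translation=[
    [-0.3,2,0.5],
    [-0.4,2.5,0],
    [-0.4,2.5,0],
    [-0.4,2.5,0],
    [0,0,0],
  ],
  angular=[
    [0,0,0],
    [0,0,0],
    [0,0,0],
    [0,0,0],
    [0,0,0],
  ],
)

```text
clock: 7.9
tool_pos: [538.4, -205.4, 237.0]
tcp_rot: [3.131, 0.256, 0.001]
ft_force: [-0.5, 1.7, 8.1]
width: 0.26
grip_force: 68.7
```

Call:
move_arm(
  claw=[20,20,20,20,20],
  translation=[
    [0,0,1],
    [0,0,1],
    [0,0,1],
    [0,0,1],
    [0,0,1],
  ],
  angular=[
    [0,0,0],
    [0,0,0],
    [0,0,0],
    [0,0,0],
    [0,0,0],
  ],
)

```text
clock: 8.52
tool_pos: [538.4, -205.5, 241.9]
tcp_rot: [3.131, 0.256, 0.001]
ft_force: [0.2, 1.0, 7.2]
width: 0.259
grip_force: 68.6
```

Call:
move_arm(
  claw=[20,20,20,20,20],
  translation=[
    [0,0,1],
    [0,0,1],
    [0,0,1],
    [0,0,1],
    [0,0,1],
  ],
  angular=[
    [0,0,0],
    [0,0,0],
    [0,0,0],
    [0,0,0],
    [0,0,0],
  ],
)

```text
clock: 9.15
tool_pos: [538.4, -205.5, 246.5]
tcp_rot: [-3.131, -0.255, -0.0]
ft_force: [1.5, 0.4, 4.0]
width: 0.257
grip_force: 68.3
```

Call:
move_arm(
  claw=[20,20,20,20,20],
  translation=[
    [0,0,1],
    [0,0,1],
    [0,0,1],
    [0,0,1],
    [0,0,1],
  ],
  angular=[
    [0,0,0],
    [0,0,0],
    [0,0,0],
    [0,0,0],
    [0,0,0],
  ],
)

```text
clock: 9.78
tool_pos: [538.4, -205.5, 251.5]
tcp_rot: [-3.131, -0.255, -0.0]
ft_force: [2.3, 0.3, 3.4]
width: 0.262
grip_force: 68.3
```

Call:
move_arm(
  claw=[20,20,20,20,20],
  translation=[
    [0,0,1],
    [0,0,1.5],
    [0,0,2],
    [0,0,2],
    [0,0,2],
  ],
  angular=[
    [0,0,0],
    [0,0,0],
    [0,0,0],
    [0,0,0],
    [0,0,0],
  ],
)

```text
clock: 10.4
tool_pos: [538.4, -205.5, 260.1]
tcp_rot: [-3.131, -0.255, -0.0]
ft_force: [2.2, 2.0, 2.7]
width: 0.26
grip_force: 68.3
```

```bash
python3 - <<'E'
from h import *
f=[]
for i in range(6):
    im=manip.capture("scene");f.append(manip.read_state()["ft_force"])
print(np.mean(f,0),np.std(f,0),manip.read_state()["tool_pos"])
E
```

```text
[2.37069569 0.92543987 2.95861579] [0.2201345  0.57460808 0.30714701] [ 538.40038214 -205.50105282  259.96703   ]
```

The magnet is hanging: about 3.9 N of the pull is carried. Easing up slowly.

Call:
move_arm(
  claw=[20,20,20,20,20],
  translation=[
    [0,0,2],
    [0,0,2.5],
    [0,0,2.5],
    [0,0,2.5],
    [0,0,2.5],
  ],
  angular=[
    [0,0,0],
    [0,0,0],
    [0,0,0],
    [0,0,0],
    [0,0,0],
  ],
)

```text
clock: 11.32
tool_pos: [538.4, -205.5, 272.1]
tcp_rot: [3.131, 0.255, -0.0]
ft_force: [2.8, -0.2, 1.7]
width: 0.259
grip_force: 68.3
```

Call:
move_arm(
  claw=[20,20,20,20,20],
  translation=[
    [0,0,2.5],
    [0,0,2.5],
    [0,0,2.5],
    [0,0,2.5],
    [0,0,2.5],
  ],
  angular=[
    [0,0,0],
    [0,0,0],
    [0,0,0],
    [0,0,0],
    [0,0,0],
  ],
)

```text
clock: 11.95
tool_pos: [538.4, -205.5, 284.6]
tcp_rot: [3.131, 0.255, -0.0]
ft_force: [3.5, 0.7, 1.1]
width: 0.259
grip_force: 68.4
```

Call:
move_arm(
  claw=[20,20,20,20,20],
  translation=[
    [0,0,2.5],
    [0,0,2],
    [0,0,1.5],
    [0,0,1],
    [0,0,0],
  ],
  angular=[
    [0,0,0],
    [0,0,0],
    [0,0,0],
    [0,0,0],
    [0,0,0],
  ],
)

```text
clock: 12.58
tool_pos: [538.4, -205.5, 291.5]
tcp_rot: [3.131, 0.255, 0.0]
ft_force: [3.2, 0.1, 1.1]
width: 0.261
grip_force: 68.4
```

```bash
python3 - <<'E'
from h import *
f=[]
for i in range(12):
    im=manip.capture("scene");f.append(manip.read_state()["ft_force"])
print(np.mean(f,0),np.std(f,0),manip.read_state()["tool_pos"])
E
```

```text
[ 3.53691052 -0.11827351  0.73872024] [0.30424816 0.61739804 0.4553551 ] [ 538.3660096  -205.5172119   291.47563809]
```

Call:
move_arm(
  claw=[20,20,20,20,20],
  translation=[
    [0.5,0.1,1.5],
    [0.4,0,2],
    [0,0,2],
    [0,0,1.5],
    [0,0,1],
  ],
  angular=[
    [0,0,0],
    [0,0,0],
    [0,0,0],
    [0,0,0],
    [0,0,0],
  ],
)

```text
clock: 13.8
tool_pos: [538.6, -205.5, 299.4]
tcp_rot: [-3.131, -0.255, 0.002]
ft_force: [-5.5, 0.1, -0.1]
width: 0.261
grip_force: 68.4
```

```bash
python3 - <<'E'
from h import *
f=[]
for i in range(30):
    im=manip.capture("top");f.append(manip.read_state()["ft_force"])
print(np.mean(f,0),np.std(f,0),manip.read_state()["tool_pos"])
E
```

```text
[-5.17483239 -0.71508607  0.67157443] [0.42372127 0.53775594 0.45575041] [ 538.5700376  -205.45487242  299.40208751]
```

Call:
move_arm(
  claw=[20,20,20,20,20],
  translation=[
    [-0.5,0,1],
    [0,0,2],
    [0,0,2],
    [0,0,1],
    [0,0,0],
  ],
  angular=[
    [0,0,0],
    [0,0,0],
    [0,0,0],
    [0,0,0],
    [0,0,0],
  ],
)

```text
clock: 15.92
tool_pos: [538.6, -205.4, 305.6]
tcp_rot: [3.131, 0.255, -0.001]
ft_force: [-5.5, -1.7, 0.2]
width: 0.259
grip_force: 68.5
```

```bash
python3 - <<'E'
from h import *
f=[]
for i in range(30):
    im=manip.capture("top");f.append(manip.read_state()["ft_force"])
print(np.mean(f,0),np.std(f,0),manip.read_state()["tool_pos"])
E
```

```text
[-5.21442348 -1.21022636  0.4111442 ] [0.38460403 0.5211679  0.4406709 ] [ 538.57218926 -205.44801975  305.52542528]
```

Call:
move_arm(
  claw=[20,20,20,20,20],
  translation=[
    [-0.6,0,1],
    [0,0,1],
    [0,0,1],
    [0,0,0.5],
    [0,0,0],
  ],
  angular=[
    [0,0,0],
    [0,0,0],
    [0,0,0],
    [0,0,0],
    [0,0,0],
  ],
)

```text
clock: 18.05
tool_pos: [538.4, -205.4, 309.1]
tcp_rot: [3.131, 0.255, 0.001]
ft_force: [2.3, 0.3, 0.5]
width: 0.263
grip_force: 68.5
```

```bash
python3 - <<'E'
from h import *
f=[]
for i in range(30):
    im=manip.capture("top");f.append(manip.read_state()["ft_force"])
print(np.mean(f,0),manip.read_state()["tool_pos"])
im=manip.capture("scene");cv2.imwrite("pics/s9.png",im)
E
```

```text
[ 4.4968558  -0.11325626  0.123983  ] [ 538.28367185 -205.39369931  309.00725173]
```

Force is about zero: balanced. I ease the sideways load, lower the grip and release gently.

Call:
move_arm(
  claw=[20,20,20,24,30],
  translation=[
    [0.2,0,0],
    [0,0,0],
    [0,0,0],
    [0,0,0],
    [0,0,0],
  ],
  angular=[
    [0,0,0],
    [0,0,0],
    [0,0,0],
    [0,0,0],
    [0,0,0],
  ],
  newtons=20,
)

```text
clock: 20.23
tool_pos: [538.0, -205.4, 308.9]
tcp_rot: [-3.131, -0.255, 0.001]
ft_force: [0.5, -0.3, -0.1]
width: 0.351
grip_force: 0.0
```

Call:
move_arm(
  claw=[40,55,65,65,65],
  translation=[
    [0,0,0],
    [0,0,0],
    [0,0,0],
    [0,0,0],
    [0,0,0],
  ],
  angular=[
    [0,0,0],
    [0,0,0],
    [0,0,0],
    [0,0,0],
    [0,0,0],
  ],
)

```text
clock: 20.85
tool_pos: [538.4, -205.4, 309.0]
tcp_rot: [-3.131, -0.255, 0.0]
ft_force: [-0.4, -0.7, 0.2]
width: 0.76
grip_force: 0.0
```

Call:
move_arm(
  claw=[65,65,65,65,65],
  translation=[
    [0,0,10],
    [0,0,20],
    [0,0,25],
    [0,0,20],
    [0,0,10],
  ],
  angular=[
    [0,0,0],
    [0,0,0],
    [0,0,0],
    [0,0,0],
    [0,0,0],
  ],
)

```text
clock: 21.48
tool_pos: [538.5, -205.5, 395.8]
tcp_rot: [3.13, 0.255, 0.003]
ft_force: [0.4, -0.2, 0.1]
width: 0.765
grip_force: 0.0
```

```bash
python3 - <<'E'
from h import *
im=manip.capture("scene");cv2.imwrite("pics/s10.png",im)
a=cv2.imread("pics/s9.png")
k=lambda i:cv2.resize(i[110:255,240:335],None,fx=4,fy=4,interpolation=cv2.INTER_CUBIC)
cv2.imwrite("pics/m10.png",np.hstack([k(a),k(im)]))
s=manip.read_state();print(s["clock"],s["tool_pos"],s["ft_force"])
E
```

```text
21.525 [ 538.52578337 -205.44243397  396.41662538] [1.22900144 0.1766922  1.59535458]
```

View pics/m10.png

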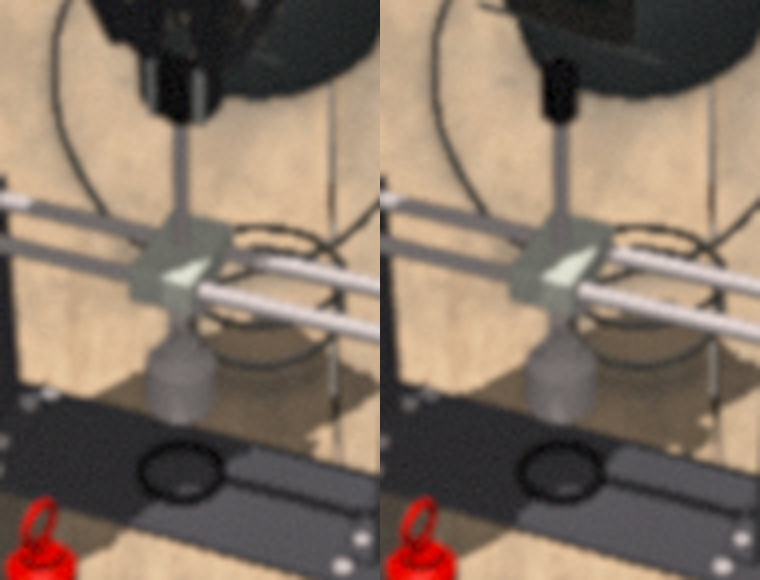

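Both panels show the magnet hanging level at (180,380) left and (560,380) right, clear of its empty rest at (560,472). It barely moved on release, and the gripper is free of the knob.

Call:
move_arm(
  claw=[65,65,65,65,65],
  translation=[
    [0,0,0],
    [0,0,0],
    [0,0,0],
    [0,0,0],
    [0,0,0],
  ],
  angular=[
    [0,0,0],
    [0,0,0],
    [0,0,0],
    [0,0,0],
    [0,0,0],
  ],
)

```text
clock: 22.15
tool_pos: [538.3, -205.4, 393.9]
tcp_rot: [-3.131, -0.255, 0.0]
ft_force: [-0.0, 0.1, 0.4]
width: 0.76
grip_force: 0.0
```

```bash
python3 -c "
from plant import manip
print(manip.finish_job())"
```

```text
the job is handed in; nothing more can be done
None
```

The magnet now hangs on the balancer's hook, level and clear of its rest; it barely moved when I let go of the knob, and I handed the job in at about 22 s with the gripper touching nothing (no verdict came back).

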